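# Open the fittings carousel at the yellow compartment

## Robot

A 6-joint arm with a two-finger parallel gripper is mounted at the origin on the work surface. World frame = base frame: x ahead of the robot, y to its left, z up, the work surface at z = 0. Lengths are in m, angles in rad, forces in N, time in s.
With the tool pointing down it reaches from about 0.3 to 0.775 m from the base axis. Payload 14.6 kg.
Tool frame: the origin (TCP) lies on the centre line of the jaws, within the pads' length; the fingertips stand 19 mm ahead of it and the grasp point (between the pads) is the TCP; z points along the fingers, y is the direction in which the jaws open and shut (so a half turn about z gives the same grasp; the last joint's range is limited). The gripper opens to 94 mm and grips with 3 to 60 N. Pads are 16 mm wide; open, the fingers measure 119 mm over their backs; the gripper's body (75 mm by 177 mm) begins 78 mm behind the grasp point.
Start: joints at [-1.241, 0.3, 1.521, -0, 1.321, -0.067], TCP at [0.213, -0.507, 0.224] pointing down, gripper open.
Joint ranges: [-3.03, 3.03], [-0.79, 2.21], [0.23, 2.52], [-1.04, 4.18], [0, 3.07], [-2.55, 2.55]. Speed limits (rad/s): [2.22, 2.22, 2.57, 3.14, 3.14, 3.14].

## Interface

Orientations are given as a unit quaternion [x, y, z, w].
In Python, from bench import r gives the robot as it stands.
- The arm moves only by the shell command python3 -m handwheel 'ROWS' [OPENING] [FORCE]. ROWS is JSON, a list of rows, each a list of 4 numbers: the shift along the tool's x, y, z in cm, then the turn about the tool's z in degrees. In form: [[tx, ty, tz, roll], ...]. A call has 1 to 12 rows; each row is the pose to reach, as a shift and turn from the pose measured when the call began, along the tool's axes at that moment; what a row does not reach only later rows make up. A row lasts 1/8 s, in which the tool goes at most 62.5 mm and 10.7 degrees, less where a joint would pass 70% of its speed; a pose out of reach is approached as far as the arm can. A call with a gripper value outside its range is refused whole. OPENING is the gripper command: -1 is shut, 1 is fully open, values between are in proportion, set as the call begins (- or left out, the last holds). The fingers move at their own pace and stop on an object; FORCE is the grip in N (left out, the last holds). Time passes only in rows, so rows that repeat a pose let the fingers close. It gives the time, the measured TCP pose, the force and the opening at its end, in the units of the state.
- r.get_state(): the state, without advancing time (a new reading comes with each control period).
- r.capture(name): name is "scene" or "top" or "wrist"; returns the picture (384x512x3 uint8, blue, green, red); there is no depth.
- r.calibration(name): a dict with "mtx" (3x3 intrinsics, pixels), "R" (3x3) and "t" (3): a world point X has camera coordinates R X + t. Camera axes: x right, y down, z forward; pixel columns grow to the right and rows downward; lengths in m; the calibration is good to about 2 mm. A picture is of the moment at which its call begins: read the wrist's pose just before it. calibration takes no time and is no camera call; for the wrist camera it gives the pose at the moment of the call.
- r.close_job(): hands the job in, once; it reports no verdict.
The state is a dict: "t": time; "joint_positions": joint angles; "dq": joint speeds; "effort": joint torques, N m; "ee_pos": TCP position; "eef_rot": TCP orientation; "force": force on the tool from outside, world axes, zero at the start; "wrist_torque": the same for the moment, N m; "finger_gap": finger opening in m.
Only numpy, scipy, OpenCV 4.12 (cv2) and the standard library are available. Lean on these libraries where they do the work, as an engineer would, in place of code of your own. Each camera call takes 0.05 s, during which the arm holds its last target. There are 200 camera calls.

## Task

Fetching air-brake fittings: turn the blue cover of the round fittings carousel (it has a black grip bar) until its opening lines up with the compartment marked by the yellow cap on the rim. Then let go and leave the cover at rest there.

Things in the scene. Friction and masses are not known exactly. Their poses are not given: they have to be found in the camera images.
- cover (a joint): Angle of the blue slotted cover on the bolted-down carousel (grey plinth 280 mm wide, 30 high; drum 230 wide, ten 36-degree sectors). 0: opening over the blank sector, starts within 0.17; + is counter-clockwise from above; stops at -2.6, 2.6. Vertical axis, 0.08 N m friction, no spring or detents: stays where left.
- cover_grip (a point): On the turning axis, 90 mm above the bench, the height to grip the black bar on the cover: 64 mm long, 18 wide, from 67 to 107 mm above the bench, white stripe on top of its opening half. Turns with the cover: x along the bar to the opening, y across it, z up. Around the bar the cover is flat, 67 mm above the bench, 114 mm in radius.
- cover_opening (a point): Middle of the cover's opening, 80 mm from the axis, 67 mm above the bench; turns with the cover, x radially outward. The opening is a sector window 22 degrees wide, 50 to 108 mm from the axis, between two white lips.
- yellow_cap: Yellow round cap, 18 mm wide, 30 high, fixed on the plinth's rim, 128 mm from the axis, at the middle of the wanted compartment; origin: centre of its underside, 30 mm above the bench. Like caps in red, green and blue mark others. The four stand in any order at joint angles -72, -36, 36, 72 degrees; black and white caps mark the rest.

How it is judged:
At the end, for the whole second after the job is handed in: The yellow cap lies straight out from the cover's opening: within 22 mm either side of the opening's centre line (about 10 degrees of turn) and on the opening's side of the axis, with the cover still (under 0.05 rad/s) (y of yellow_cap in the frame of cover_opening between -0.022 and 0.022 m and x of yellow_cap in the frame of cover_opening above 0 m and velocity of joint cover between -0.05 and 0.05 rad/s); the robot touches nothing.
It also fails if it takes over 32 s, if anything falls off the work surface, if the arm or the gripper's body presses on something with over 40 N, if the wrist force passes 120 N, or if a joint passes its speed limit or range.

## Working session

There is one attempt and no reset: what is moved stays moved. The work goes in short steps, Python scripts to look and compute and a shell command to move; the robot and the scene stay as the last step left them, time stands still between calls to the robot, and variables do not carry over. Pictures are saved under pics/ and viewed, about 8 in all and at most 12, crops included, and the job is handed in when it is done.

```bash
mkdir -p pics; ls; python3 - <<'E'
from bench import r
import cv2
s=r.get_state(); print(s['t'],s['ee_pos'],s['eef_rot'],s['finger_gap'])
for n in ("top","scene"):
    cv2.imwrite(f"pics/{n}0.png",r.capture(n))
E
```

```text
pics
0.0 [ 0.2124668  -0.507048    0.22387941] [ 9.80386490e-01  1.97083707e-01 -7.76806276e-05 -5.81024792e-04] 0.09424716430224987
```

View pics/top0.png

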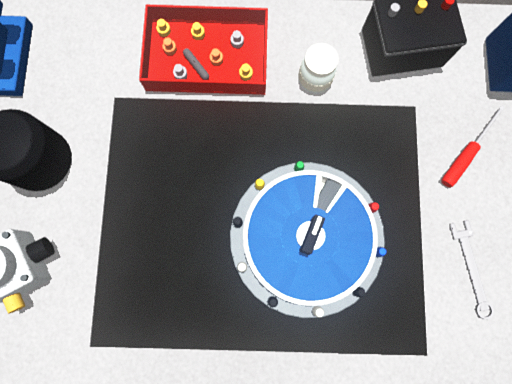

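View pics/scene0.png

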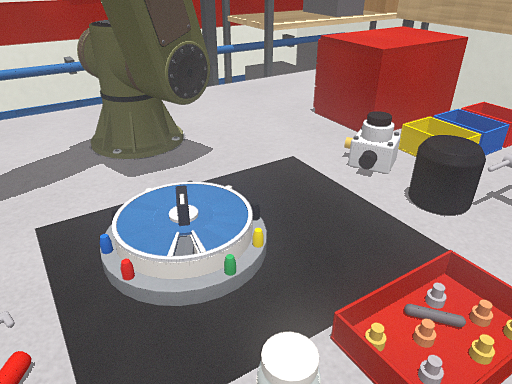

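The top view shows the carousel centred at about (311,237). The yellow cap is at (260,184), green at (300,166), red at (375,207) and blue at (382,252). The opening is at (330,193), with the striped half of the bar pointing to it. The scene view agrees. Next I measure these in world coordinates.

```bash
cat > h.py <<'E'
import numpy as np, cv2
from bench import r
def ray(n,px,z,c=None):
    c=c or r.calibration(n); K,R,t=[np.array(c[k],float) for k in("mtx","R","t")]; t=t.ravel()
    px=np.atleast_2d(px).astype(float)
    d=(np.linalg.inv(K)@np.c_[px,np.ones(len(px))].T).T@R
    o=-R.T@t
    return (o+d*((z-o[2])/d[:,2])[:,None])[:,:2]
def blobs(m,a=8):
    n,_,s,c=cv2.connectedComponentsWithStats(m.astype(np.uint8)); return [(c[i],s[i,4]) for i in range(1,n) if s[i,4]>=a]
def measure(im,show=True):
    hsv=cv2.cvtColor(im,cv2.COLOR_BGR2HSV); H,S,V=cv2.split(hsv)
    blue=((H>98)&(H<120)&(S>120)&(V>90)).astype(np.uint8)
    n,l,s,c=cv2.connectedComponentsWithStats(blue)
    yy,xx=np.mgrid[:384,:512]; near=np.hypot(xx-308,yy-240)<90
    p=np.argwhere((blue>0)&(np.hypot(xx-311,yy-238)<68.5))[:,::-1]
    hull=cv2.convexHull(p.astype(np.int32))[:,0]
    w=ray("top",hull,.067); e=cv2.fitEllipse((w*1000).astype(np.float32)); C=np.array(e[0])/1000
    print("axis",C,"diam mm",e[1])
    for nm,m in dict(yellow=(H>20)&(H<35)&(S>120)&(V>100),green=(H>50)&(H<85)&(S>120),red=((H<8)|(H>172))&(S>130),blue=(blue>0)&(np.hypot(xx-311,yy-238)>69)).items():
        for q,a in blobs(m&near):
            d=ray("top",q,.05)[0]-C; print(nm,q,a,"r",np.hypot(*d),"ang",np.degrees(np.arctan2(d[1],d[0])))
    wh=(S<60)&(V>170)
    for q,a in blobs(wh&near,15):
        d=ray("top",q,.107)[0]-C; d2=ray("top",q,.067)[0]-C
        print("white",q,a,"r107",np.hypot(*d),np.degrees(np.arctan2(d[1],d[0])),"r67",np.hypot(*d2),np.degrees(np.arctan2(d2[1],d2[0])))
    return C
E
python3 - <<'E'
from h import *
im=cv2.imread("pics/top0.png"); C=measure(im)
from scipy.spatial.transform import Rotation as Ro
s=r.get_state(); T=Ro.from_quat(s['eef_rot']); print(T.as_matrix().round(3)); print("tool shift cm to axis,z=.09:",T.inv().apply(np.r_[C,.09]-s['ee_pos'])*100)
cv2.imwrite("pics/c1.png",cv2.resize(im[150:330,220:400],(720,720),interpolation=cv2.INTER_NEAREST))
E
```

```text
axis [ 0.51596362 -0.08403947] diam mm (210.94522094726562, 219.96661376953125)
yellow [259.16216216 183.56756757] 74 r 0.12963253313715292 ang 44.812420385237665
green [299.03030303 165.34848485] 66 r 0.12926873580254603 ang 8.930299762885983
red [373.91176471 206.25      ] 68 r 0.12735430876050258 ang -63.51551977597216
blue [382.01639344 251.80327869] 61 r 0.12815333549952684 ang -100.35610078678036
white [302.26964433 241.21918941] 6045 r107 0.023265970500076498 120.84193105774716 r67 0.018028470852711077 122.05107728513387
white [322.67741935 201.64516129] 31 r107 0.055089158104020985 -13.785598097543327 r67 0.06298132794857812 -18.330187038453314
white [316.57575758 225.03030303] 99 r107 0.01513647070898412 -11.824068186152449 r67 0.020903112675672332 -26.052384666278538
white [302.09852217 231.80788177] 203 r107 0.02060131511489431 81.10873906741318 r67 0.01695606826619578 67.63929904249726
white [319.65248227 239.19858156] 141 r107 0.011305993532503292 -134.4220755755368 r67 0.0153972985790801 -110.18266950474853
[[ 0.922  0.386 -0.   ]
 [ 0.386 -0.922  0.001]
 [ 0.    -0.001 -1.   ]]
tool shift cm to axis,z=.09: [ 44.33503654 -27.27047756  13.42629729]
```

View pics/c1.png

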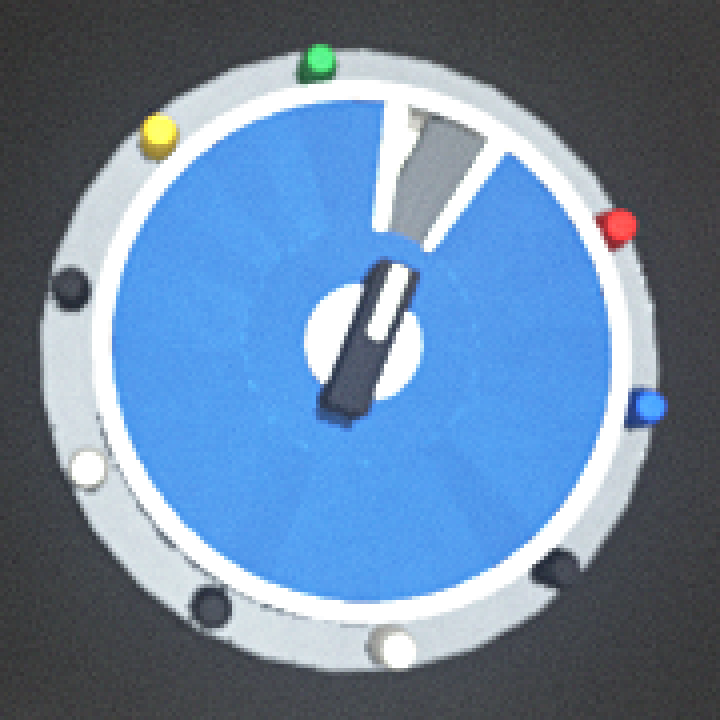

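```bash
python3 - <<'E'
from h import *
a=lambda d:np.degrees(np.arctan2(d[1],d[0])).round(1)
f=lambda x,y:(220+x/4,150+y/4)
C=np.array([.516,-.084])
b=ray("top",[f(396,266),f(347,411)],.107); print("bar",a(b[0]-b[1]),"mid",b.mean(0),np.hypot(*(b[0]-b[1])))
l=ray("top",[f(395,100),f(382,230),f(500,145),f(430,247)],.067)
for p in l: print(a(p-C),np.hypot(*(p-C)))
caps=ray("top",[(259.2,183.6),(299,165.3),(373.9,206.2),(382,251.8)],.05)
from scipy.optimize import least_squares
o=least_squares(lambda v:np.r_[(caps-v[:2]-.128*np.c_[np.cos(v[2]+np.radians([72,36,-36,-72])),np.sin(v[2]+np.radians([72,36,-36,-72]))]).ravel()],[.516,-.084,-.47])
print("caps axis",o.x[:2],"zero",np.degrees(o.x[2]),"res",abs(o.fun).max())
E
python3 -m handwheel '[[2,-1.2,0,5],[6,-4,0,12],[11,-7,0,20],[16,-10,0,28],[21,-13,0,35],[26,-16,0,40],[31,-19,0,41],[36,-22,0,41],[40,-25,0,41],[43,-26.7,0,41],[44.3,-27.3,0,41],[44.3,-27.3,0,41]]' 0.1 30
```

```text
bar -18.5 mid [ 0.51534276 -0.08123573] 0.062132204878710094
-6.9 0.107810206616861
-8.5 0.0496638092119541
-33.8 0.1061672440310725
-33.7 0.05080969529876359
caps axis [ 0.51605265 -0.08281998] zero -27.795811194657542 res 0.0013441095414157209
t: 1.6
ee_pos: [0.5155, -0.0841, 0.2239]
eef_rot: [0.987, -0.158, -0.001, -0.0]
force: [-0.1, -1.2, -0.1]
finger_gap: 0.052
```

Axis, bar (-19°) and caps all agree, and the yellow cap is at +44.2°. The tool is above the bar and aligned with it. I descend and close.

```bash
python3 -m handwheel '[[0,-0.1,3,1],[0,-0.1,7,1],[0,-0.1,10,1],[0,-0.1,12,1],[0,-0.1,13.2,1],[0,-0.1,13.2,1],[0,-0.1,13.2,1]]'
python3 -m handwheel '[[0,0,0,0],[0,0,0,0],[0,0,0,0],[0,0,0,0],[0,0,0,0]]' -1 30
```

```text
t: 2.48
ee_pos: [0.516, -0.0834, 0.0928]
eef_rot: [0.986, -0.167, 0.0, -0.0]
force: [0.6, 0.5, 0.7]
finger_gap: 0.0519
t: 3.1
ee_pos: [0.5164, -0.0817, 0.0929]
eef_rot: [0.986, -0.167, 0.0, -0.002]
force: [3.3, 16.0, 0.9]
finger_gap: 0.0182
```

Gripped (gap 18.2 mm). The side load suggests the axis is about 2 mm further to +y, so I shift slightly and turn about +63.5° counter-clockwise, which is negative roll.

```bash
python3 -m handwheel '[[0,-0.05,0,0],[0,-0.1,0,-4],[0,-0.1,0,-10],[0,-0.1,0,-17],[0,-0.1,0,-24],[0,-0.1,0,-31],[0,-0.1,0,-38],[0,-0.1,0,-45],[0,-0.1,0,-52],[0,-0.1,0,-58],[0,-0.1,0,-62],[0,-0.1,0,-63.5]]'
python3 -m handwheel '[[0,0,0,0],[0,0,0,0]]'
python3 - <<'E'
from h import *
from scipy.spatial.transform import Rotation as Ro
s=r.get_state();x=Ro.from_quat(s['eef_rot']).as_matrix()[:,0];print(np.degrees(np.arctan2(x[1],x[0])),s['force'],s['wrist_torque'])
E
```

```text
t: 4.6
ee_pos: [0.5166, -0.0819, 0.0929]
eef_rot: [0.926, 0.377, 0.001, -0.001]
force: [-2.0, -9.4, 0.0]
finger_gap: 0.018
t: 4.85
ee_pos: [0.5165, -0.0819, 0.0929]
eef_rot: [0.926, 0.377, 0.0, -0.001]
force: [0.1, -1.4, 0.6]
finger_gap: 0.0181
44.334017262001524 [ 0.06566936 -1.44070905  0.6254175 ] [-0.31362484  0.19239589  0.05037306]
```

The tool is at 44.3° against the target of 44.2°, and the loads are near zero. I release, rise, and move aside for a look.

```bash
python3 -m handwheel '[[0,0,0,0],[0,0,0,0],[0,0,0,0],[0,0,0,0],[0,0,-2,0],[0,0,-6,0],[0,0,-11,0],[0,0,-15,0],[0,0,-15,0]]' 0.1
python3 -m handwheel '[[-4,4,0,0],[-8,8,0,0],[-12,12,0,0],[-16,16,0,0],[-18,18,0,0],[-18,18,0,0]]'
python3 - <<'E'
from h import *
im=r.capture("top"); cv2.imwrite("pics/top1.png",im); cv2.imwrite("pics/c2.png",cv2.resize(im[150:330,220:400],(720,720),interpolation=cv2.INTER_NEAREST))
E
```

```text
t: 5.98
ee_pos: [0.5173, -0.0823, 0.2458]
eef_rot: [0.926, 0.377, 0.003, 0.001]
force: [0.2, -0.6, -0.5]
finger_gap: 0.0516
t: 6.72
ee_pos: [0.5137, -0.3382, 0.2437]
eef_rot: [0.927, 0.376, 0.002, -0.0]
force: [-0.3, 0.7, -0.6]
finger_gap: 0.0518
```

View pics/c2.png

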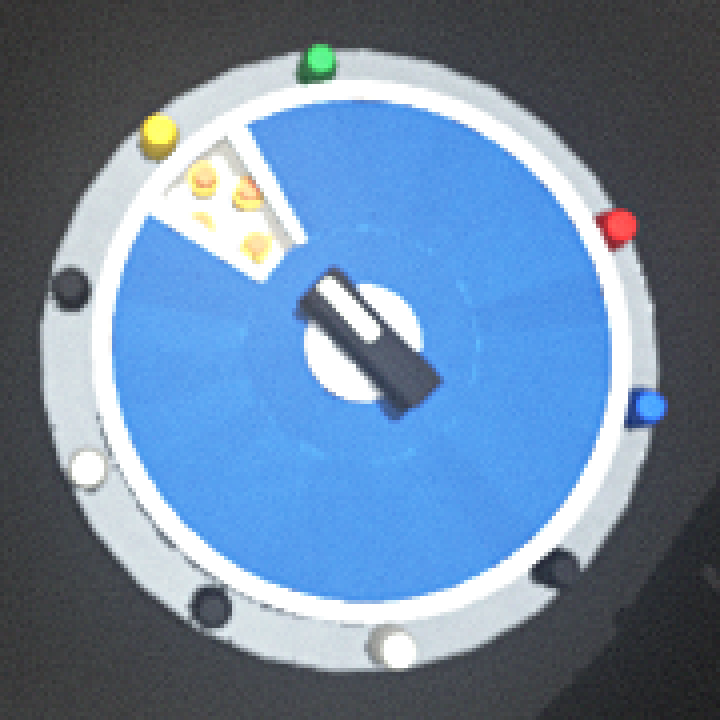

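The opening now sits at the yellow cap: the outer lip ends are at crop (240,130) and (157,210), and the cap is at (159,137). Quick numeric check, then I hand it in.

```bash
python3 - <<'E'
from h import *
a=lambda d:np.degrees(np.arctan2(d[1],d[0]))
f=lambda x,y:(220+x/4,150+y/4)
C=np.array([.516,-.0825])
l=[a(p-C) for p in ray("top",[f(240,130),f(302,238),f(157,210),f(263,277)],.067)]
y=a(ray("top",[f(157,134)],.05)[0]-C); o=np.mean(l)
print(l,"open",o,"yellow",y,"off mm",128*np.sin(np.radians(y-o)))
if abs(y-o)<5: r.close_job(); print("closed")
E
```

```text
[np.float64(30.307334203059362), np.float64(30.07359490500481), np.float64(58.23643733945308), np.float64(57.36672894278816)] open 43.99602384757635 yellow 44.247872749423024 off mm 0.5626340352074399
the job is handed in; nothing more can be done
closed
```

I gripped the black bar and turned the cover about 63.5° counter-clockwise, so its opening now lines up with the yellow cap. I then released it, moved the arm clear and handed the job in at about 7 s.

- **Final alignment:** the last top view put the opening at 44.0° and the yellow cap at 44.2°. That is about 0.6 mm off the centre line, against the 22 mm allowed.
- **Arm and forces:** the arm was about 0.25 m to the side and 0.24 m up, touching nothing. The highest force I read was about 16 N.
- **Small disagreements:** the axis estimates differed by up to about 3 mm (cover edge, caps and bar), and the first bar and opening directions differed by 2°. Both are well within tolerance.
- **Not measured:** I did not measure that the cover was still. It was released with almost no load on it and seen in place in a single picture.

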